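# Snap the cover onto a fuse carrier and hold it down

### The arm

A 7-joint arm with a two-finger parallel gripper is mounted at the origin on a cart in front of the work surface, level with it; the furniture and walls round the work are solid. World frame = base frame: x ahead of the robot, y to its left, z up, the work surface at z = 0. Lengths are in m, angles in rad, forces in N, time in s.
With the tool pointing down it reaches from about 0.425 to 0.925 m from the base axis. Payload 6.8 kg.
Tool frame: the origin (TCP) lies at the very end of the fingers, on their centre line; the grasp point (between the pads) lies 19 mm behind it; z points along the fingers, y is the line along which they close (so a half turn about z gives the same grasp; the last joint's range is limited). The gripper opens to 85 mm and grips with 20 to 120 N. Pads are 22 mm wide; open, the fingers measure 114 mm over their backs; the gripper's body (76 mm by 85 mm) begins 54 mm behind the grasp point. The pads swing forward as they close: fully open they stand 13 mm farther back than shut.
Start: joints at [1.184, 0.477, 0.022, 1.555, -0.011, 1.109, -0.083], TCP at [0.186, -0.649, 0.231] pointing down, gripper open.
Joint ranges: [-2.96, 2.96], [-0.34, 2.1], [-1.41, 1.46], [0.24, 2.44], [-1.37, 4.51], [0.17, 1.92], [-2.96, 2.96]. Speed limits (rad/s): [2.39, 2.39, 3.14, 3.14, 3.14, 3.14, 3.14].

### API

Orientations are given as a unit quaternion [w, x, y, z].
In Python, from station import get_obs, read_camera, hand_in gives the robot as it stands.
- The arm moves only by the tool arm_command, never from a script. Its argument "commands" is one flat list of numbers, 7 for each row, row after row: the shift along the tool's x, y, z in m, then the turn, a rotation vector about the tool's x, y, z in degrees, then the opening, from 0 (shut) to 1 (fully open). In form: [tx, ty, tz, rx, ry, rz, fingers, tx, ty, tz, rx, ry, rz, fingers, ...]. A call has 1 to 8 rows; each row is the pose to reach, as a shift and turn from the pose commanded when the call began, along the tool's axes at that moment; what a row does not reach only later rows make up. A row lasts 1/10 s, in which the tool goes at most 50 mm and 8.59 degrees, less where a joint would pass 70% of its speed; a pose out of reach is approached as far as the arm can. A call with a gripper value outside its range is refused whole. The fingers move at their own pace and stop on an object; "force" is the grip in N (left out, the last holds). Time passes only in rows, so rows that repeat a pose let the fingers close. It gives the time, the measured TCP pose, the force, the opening and the grip force at its end, in the units of the state.
- get_obs(): the state, without advancing time (a new reading comes with each control period).
- read_camera(name): name is "side" or "top"; returns a dict with "img" (400x640x3 uint8, red, green, blue), "camera_matrix" (3x3 intrinsics, pixels), "pose" (4x4, takes a point from camera to world coordinates). Camera axes: x right, y down, z forward; pixel columns grow to the right and rows downward; lengths in m; the calibration is good to about 2 mm. A picture is of the moment at which its call begins. There is no depth.
- hand_in(): hands the job in; it is judged then, once.
The state is a dict: "t": time; "q": joint angles; "joint_vel": joint speeds; "joint_torque": joint torques, N m; "eef_pos": TCP position; "tool_rot": TCP orientation; "contact_force": force on the tool from outside, world axes, zero at the start; "torque": the same for the moment, N m; "gripper_width": opening from 0.0 (shut) to 1.0 (fully open); "grasp_force": force on a finger pad.
Only numpy, scipy, OpenCV 4.12 (cv2) and the standard library are available. Lean on these libraries where they do the work, as an engineer would, in place of code of your own. Each camera call takes 0.05 s, during which the arm holds its last target. There are 200 camera calls.

### The job

The fuse carrier on the aluminium panel still lacks its cover: take the longer of the two loose grey covers, set it squarely on the carrier's two spring catches until you feel it rest on them, then press it straight down until both catches snap over its lugs and it is fully home. Finish while still holding the cover and pressing it firmly down on its seat (about 10 N) so that I can check the catches: do not let go. Leave the shorter cover, which belongs to the relays, where it lies.

Things in the scene. Friction and masses are not known exactly. Their poses are not given: they have to be found in the camera images.
- long_cover: Longer loose grey plastic cover, open below, upright: 50 (its x) x 106 (y) x 38 mm high, 40 to 80 g. Origin: centre of its lower edge, z up. On each end wall a wedge lug, 26 mm wide, reaches to y = +-61; its top is 19 mm above the lower edge, its face slants in below. Long side walls (x = +-25) with small grip ribs: grasp across x. Fits either way round. Either cover may be the nearer one.
- short_cover: The other loose cover, same make, 50 (x) x 68 (y) x 38 mm high, origin at the centre of its lower edge. Not wanted here; it stays where it lies.
- panel: Aluminium panel 200 (x) x 190 (y) x 4 mm, fixed on the table, origin under its centre. All on it is fixed: the fuse carrier along the edge nearer the robot (centre x = -50, y = 0); on the far half a shorter carrier with two relays (from x = 19 mm on) and a black contactor 74 mm high (from x = 29 mm on).
- fuse_base: Fuse carrier: black base 66 (x) x 150 (y) mm, origin under its centre, 4 mm above the table. On it the fuses (36 x 85 mm, tops 27 mm above the seat), two low side ribs and leaning end guides (41 x 97 mm outside at the foot) that leave the cover about 2 mm play each way. An upright steel spring catch 24 mm wide at each end (y = +-64), top 33 mm above the seat.
- fuse_seat (a point): Centre of the carrier's seat, 9 mm above the table: the fitted cover's origin lies here, axes parallel (y along the carrier, z up). Lowered straight, the cover's lugs first rest on the catches' slanted lead-ins, lower edge about 10 mm above the seat; pressing on takes 10 to 15 N; about 5 mm above the seat the catches snap over the lugs, the force drops, then it lands on the seat.
- fuse_base_left_catch (a joint): Spring catch at the +y end of the carrier, rad: 0 at rest (upright); spread outward by the lug to between 0.1 and 0.25 before the snap; back near 0 once it has snapped over the lug.
- fuse_base_right_catch (a joint): Spring catch at the -y end of the carrier, rad: 0 at rest (upright); spread outward by the lug to between 0.1 and 0.25 before the snap; back near 0 once it has snapped over the lug.

How it is judged:
By the outcome, as a careful person would: the job done as asked, in the order asked, and still so for the second after the job is handed in, while the arm keeps its last pose, push and grip.
It also fails if it takes over 42 s, if anything falls off the work surface, if the arm or the gripper's body presses on something with over 40 N, if the wrist force passes 120 N, or if a joint passes its speed limit or range.

## Working session

There is one attempt and no reset: what is moved stays moved. The work goes in short steps, Python scripts to look and compute and a tool call to move; the robot and the scene stay as the last step left them, time stands still between calls to the robot, and variables do not carry over. Pictures are saved under pics/ and viewed, at most 10 in all, crops included, and the job is handed in when it is done.

Besides the shell and the picture viewer there is one more tool, called as name(argument=value, ...) on one line, values as JSON. arm_command: Moves the arm, as the interface text tells. Its arguments: {"type":"object","properties":{"commands":{"type":"array","items":{"type":"number"}},"force":{"type":"number"}},"required":["commands"]}

```bash
mkdir -p pics; python3 - <<'E'
from station import *
import cv2
o=get_obs()
for k in('t','q','eef_pos','tool_rot','contact_force','gripper_width'):print(k,o[k])
for n in('top','side'):
    c=read_camera(n);cv2.imwrite(f'pics/{n}0.png',c['img'][:,:,::-1]);print(c['camera_matrix'],c['pose'])
E
```

```text
t 0.0
q [ 1.1839044   0.47783497  0.02236249  1.5564611  -0.01151545  1.1092779
 -0.08307959]
eef_pos [ 0.18556934 -0.64837442  0.23029869]
tool_rot [-9.05570872e-04  9.90298652e-01  1.38952230e-01 -1.95525500e-04]
contact_force [-0.04514951 -0.29941177 -0.04775101]
gripper_width 0.9985856309310133
[[393.16594087   0.         314.52342072]
 [  0.         393.16594087 198.29538375]
 [  0.           0.           1.        ]] [[ 0.0119049  -0.9977511   0.0659622   0.46667865]
 [-0.99990616 -0.0114315   0.0075496   0.20393717]
 [-0.00677858 -0.06604589 -0.99779356  0.88861876]
 [ 0.          0.          0.          1.        ]]
[[486.58154678   0.         317.55481886]
 [  0.         486.58154678 200.26425843]
 [  0.           0.           1.        ]] [[-0.95225365 -0.15309578  0.26414896  0.292507  ]
 [-0.3042637   0.54737078 -0.77962095  0.84717989]
 [-0.02523074 -0.82276783 -0.56781731  0.53661436]
 [ 0.          0.          0.          1.        ]]
```

View pics/top0.png

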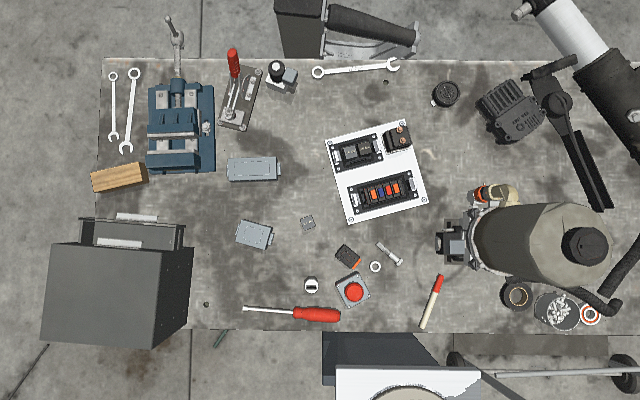

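View pics/side0.png

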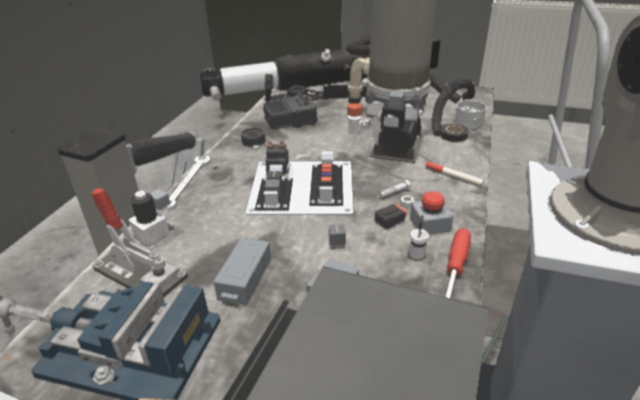

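The top view shows the long cover at about (252,168), the short one at (255,233), the panel at (378,172) and the fuse carrier at (383,195). A tall pillar stands at (455–600,240), between the arm and the work. The side view shows the long cover at (243,270) and the pillar at (400,0–155). Next I measure the covers, the carrier and the pillar.

```bash
cat > h.py <<'E'
import numpy as np, cv2
from station import *
def ray(c,uv):
    d=np.linalg.inv(c['camera_matrix'])@[uv[0],uv[1],1.]; P=np.array(c['pose']); d=P[:3,:3]@d
    return P[:3,3],d
def onz(c,uv,z):
    p,d=ray(c,uv); return p+d*(z-p[2])/d[2]
def tri(a,ua,b,ub):
    p,d=ray(a,ua);q,e=ray(b,ub)
    s=np.linalg.lstsq(np.c_[d,-e],q-p,rcond=None)[0]
    A,B=p+d*s[0],q+e*s[1]; return ((A+B)/2).round(3),np.linalg.norm(A-B).round(3)
def proj(c,X):
    P=np.array(c['pose']);x=c['camera_matrix']@(P[:3,:3].T@(np.array(X)-P[:3,3]));return (x[:2]/x[2]).round(1)
E
python3 - <<'E'
from h import *
T=read_camera('top');S=read_camera('side')
print('tcp proj',proj(T,[.186,-.649,.23]),proj(S,[.186,-.649,.23]))
for n,a,b in(('flange',(480,240),(395,82)),('blackbase',(450,242),(397,150)),('whitearm tip',(545,12),(207,80)),('lugbarrel',(505,110),(290,110)),('tallpost top',(290,20),(97,140))):
    print(n,tri(T,a,S,b),onz(T,a,0),onz(S,b,0))
# covers in top: grey-blue mask
im=T['img'][:,:,::-1].copy();hsv=cv2.cvtColor(im,cv2.COLOR_BGR2HSV)
print('hsv long',hsv[168,250],'short',hsv[233,253],'floor',hsv[200,260])
big=np.hstack([cv2.resize(im[130:250,215:295],None,fx=4.5,fy=4.5,interpolation=2),cv2.resize(im[115:235,320:435],None,fx=3.5,fy=4.5,interpolation=2)])
cv2.imwrite('pics/crop1.png',big);print(big.shape)
E
```

```text
tcp proj [845.6 405.6] [526.8  -3.8]
flange (array([ 0.44 , -0.091,  0.173]), np.float64(0.003)) [ 0.43593443 -0.16160321  0.        ] [ 0.50867283 -0.53972796  0.        ]
blackbase (array([ 0.428, -0.088,  0.022]), np.float64(0.008)) [ 0.43065096 -0.09442454  0.        ] [ 0.42969263 -0.12902193  0.        ]
whitearm tip (array([ 0.957, -0.28 ,  0.057]), np.float64(0.046)) [ 0.96636058 -0.32090361  0.        ] [ 1.06789243 -0.41800446  0.        ]
lugbarrel (array([ 0.72, -0.21,  0.03]), np.float64(0.008)) [ 0.73319804 -0.22341852  0.        ] [ 0.74185846 -0.27327378  0.        ]
tallpost top (array([0.865, 0.266, 0.163]), np.float64(0.021)) [0.94219672 0.27292175 0.        ] [1.13642008 0.00945724 0.        ]
hsv long [104  19 176] short [105  19 184] floor [ 19  18 111]
(540, 762, 3)
```

View pics/crop1.png

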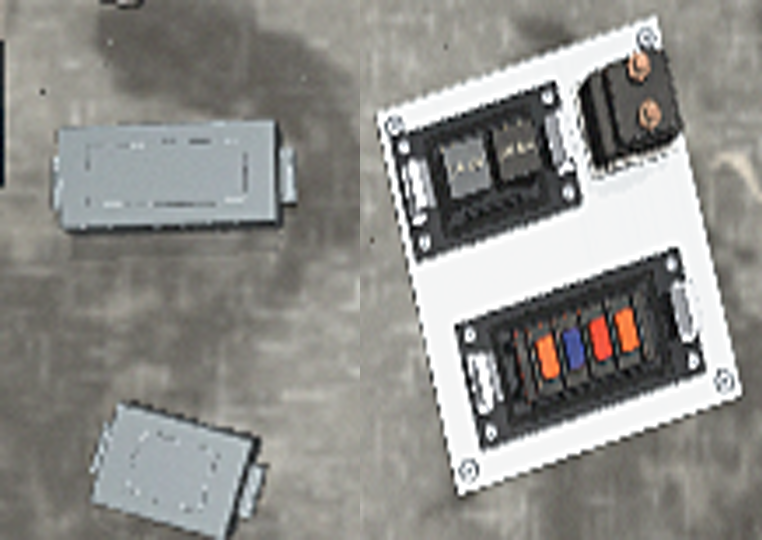

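Left crop: the long cover is the upper one, with a lug at each end. Right crop: the white panel has the four-fuse carrier on its lower (nearer) half. The pillar's axis is near (0.44, -0.10) and its top near z 0.45 to 0.5, so I will go over it.

```bash
cat >> h.py <<'E'
def rect(P):
    P=np.array(P,np.float32)[:,:2]*1000; (c,s,a)=cv2.minAreaRect(P); b=cv2.boxPoints((c,s,a))
    e=max((b[1]-b[0],b[2]-b[1]),key=np.linalg.norm); ang=np.degrees(np.arctan2(e[1],e[0]))%180
    return np.round(c,1),np.round(sorted(s),1),round(ang,2)
def blob(c,mask,seed,k=0):
    m=mask.astype(np.uint8)
    if k:m=cv2.morphologyEx(m,cv2.MORPH_OPEN,np.ones((k,k)))
    n,l=cv2.connectedComponents(m); w=(l==l[seed[1],seed[0]]).astype(np.uint8)
    return max(cv2.findContours(w,cv2.RETR_EXTERNAL,cv2.CHAIN_APPROX_NONE)[0],key=cv2.contourArea)[:,0,:]
E
python3 - <<'E'
from h import *
T=read_camera('top');im=T['img'].astype(int)
hsv=cv2.cvtColor(T['img'],cv2.COLOR_RGB2HSV)
H,Sa,V=[hsv[...,i].astype(int) for i in range(3)]
pan=blob(T,(V>225)&(Sa<25),(345,200)); print('panel',rect([onz(T,p,.004) for p in pan]))
print(pan.min(0),pan.max(0))
grey=(H>90)&(H<120)&(V>120)&(Sa<60)
for n,s in(('long',(250,168)),('short',(253,233))):
    for k in(0,9,11):
        c=blob(T,grey,s,k);print(n,k,rect([onz(T,p,.038) for p in c]),c.min(0),c.max(0))
# carrier base outline
blk=blob(T,(V<110)&(Sa<255)&True,(352,195)); print('carrier black',rect([onz(T,p,.009) for p in blk]))
S=read_camera('side');cv2.imwrite('pics/s1.png',cv2.resize(S['img'][140:310,200:400,::-1],None,fx=4,fy=3.5,interpolation=2))
E
```

```text
panel (array([588.8,  72. ]), array([189. , 198.9]), np.float32(15.96))
[325 119] [428 224]
long 0 (array([587.3, 349.5]), array([ 49.6, 106.2]), np.float32(93.25)) [227 156] [275 180]
long 9 (array([532.6, 205.2]), array([ 872.2, 1433.2]), np.float32(90.45)) [0 0] [639 399]
long 11 (array([532.6, 205.2]), array([ 872.2, 1433.2]), np.float32(90.45)) [0 0] [639 399]
short 0 (array([444.3, 345.1]), array([48.6, 70.6]), np.float32(74.9)) [235 220] [270 249]
short 9 (array([441.1, 340. ]), array([38.9, 41. ]), np.float32(1.18)) [245 226] [263 245]
short 11 (array([448.5, 342.3]), array([21.6, 26. ]), np.float32(1.23)) [248 226] [258 238]
carrier black (array([539.7, 214.1]), array([ 902.3, 1458.1]), np.float32(90.85))
```

View pics/s1.png

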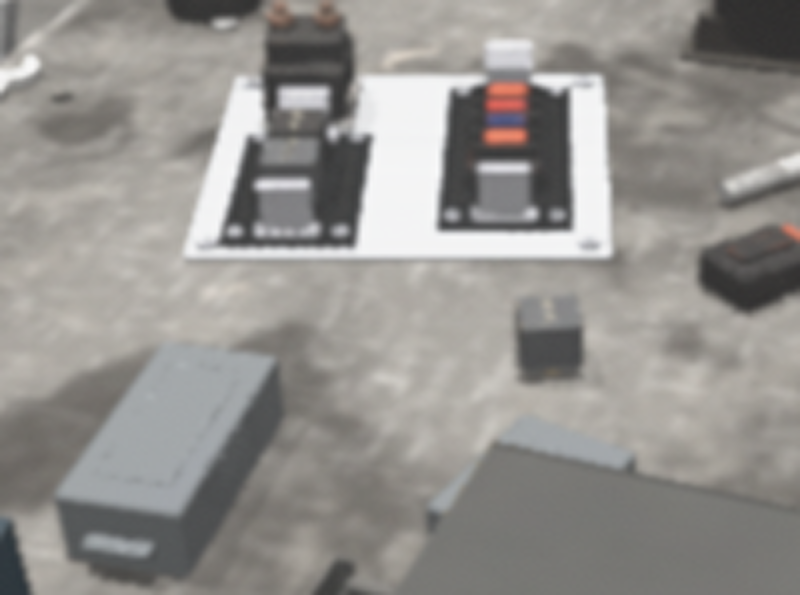

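The long cover is at (0.587, 0.350), and its measured 49.6 x 106 mm matches the given size. Its long axis points at 93°. The panel gives a seat at about (0.541, 0.058), with the carrier axis at 106°. I raise the arm first, then swing it over the pillar.

arm_command(commands=[0, 0, -0.05, 0, 0, 0, 1, 0, 0, -0.1, 0, 0, 0, 1, 0, 0, -0.15, 0, 0, 0, 1, 0, 0, -0.2, 0, 0, 0, 1, 0, 0, -0.25, 0, 0, 0, 1, 0, 0, -0.3, 0, 0, 0, 1, 0, 0, -0.35, 0, 0, 0, 1, 0, 0, -0.37, 0, 0, 0, 1])

```text
t: 1.1
eef_pos: [0.1856, -0.6488, 0.6072]
tool_rot: [0.004, 0.99, 0.139, 0.001]
contact_force: [0.3, -1.1, 0.8]
gripper_width: 0.997
grasp_force: 0.0
```

arm_command(commands=[0.042, -0.024, 0, 0, 0, -5, 1, 0.084, -0.048, 0, 0, 0, -10, 1, 0.126, -0.072, 0, 0, 0, -15, 1, 0.168, -0.096, 0, 0, 0, -20, 1, 0.21, -0.12, 0, 0, 0, -25, 1, 0.252, -0.144, 0, 0, 0, -30, 1, 0.294, -0.168, 0, 0, 0, -35, 1, 0.336, -0.192, 0, 0, 0, -40, 1])

```text
t: 1.9
eef_pos: [0.4569, -0.3702, 0.6015]
tool_rot: [0.0, 0.882, 0.471, 0.0]
contact_force: [0.3, -1.0, -0.3]
gripper_width: 0.999
grasp_force: 0.0
```

arm_command(commands=[0.049, -0.005, 0, 0, 0, -5, 1, 0.098, -0.011, 0, 0, 0, -10, 1, 0.147, -0.016, 0, 0, 0, -15, 1, 0.196, -0.022, 0, 0, 0, -20, 1, 0.245, -0.028, 0, 0, 0, -25, 1, 0.294, -0.033, 0, 0, 0, -30, 1, 0.343, -0.039, 0, 0, 0, -34, 1, 0.392, -0.044, 0, 0, 0, -37.3, 1])

```text
t: 2.7
eef_pos: [0.6393, -0.0207, 0.6015]
tool_rot: [0.0, 0.686, 0.728, 0.0]
contact_force: [1.7, -0.3, 0.4]
gripper_width: 1.004
grasp_force: 0.0
```

arm_command(commands=[0.047, -0.004, 0.01, 0, 0, 0, 1, 0.094, -0.008, 0.02, 0, 0, 0, 1, 0.137, -0.012, 0.045, 0, 0, 0, 1, 0.175, -0.016, 0.075, 0, 0, 0, 1, 0.213, -0.02, 0.105, 0, 0, 0, 1, 0.25, -0.024, 0.135, 0, 0, 0, 1, 0.29, -0.028, 0.165, 0, 0, 0, 1, 0.33, -0.031, 0.195, 0, 0, 0, 1])

```text
t: 3.5
eef_pos: [0.5886, 0.3062, 0.4054]
tool_rot: [0.0, 0.687, 0.727, 0.0]
contact_force: [1.5, -0.2, 0.3]
gripper_width: 0.998
grasp_force: 0.0
```

arm_command(commands=[0.02, 0, 0.045, 0, 0, 0, 1, 0.044, 0, 0.085, 0, 0, 0, 1, 0.044, 0, 0.135, 0, 0, 0, 1, 0.044, 0, 0.18, 0, 0, 0, 1, 0.044, 0, 0.22, 0, 0, 0, 1, 0.044, 0, 0.25, 0, 0, 0, 1, 0.044, 0, 0.27, 0, 0, 0, 1, 0.044, 0, 0.27, 0, 0, 0, 1])

```text
t: 4.3
eef_pos: [0.5849, 0.3473, 0.1327]
tool_rot: [-0.001, 0.687, 0.727, -0.003]
contact_force: [-0.1, 0.6, 0.4]
gripper_width: 1.0
grasp_force: 0.0
```

```bash
python3 - <<'E'
from h import *
o=get_obs();print(o['eef_pos'],o['tool_rot'],o['contact_force'],o['t'],o['q'])
T=read_camera('top');S=read_camera('side')
print(proj(T,o['eef_pos']),proj(S,o['eef_pos']))
a=cv2.resize(T['img'][60:260,200:400,::-1],None,fx=2,fy=2.5);b=cv2.resize(S['img'][100:350,150:350,::-1],None,fx=2,fy=2)
cv2.imwrite('pics/n1.png',np.hstack([a,b]))
E
```

```text
[0.58485838 0.34730351 0.13273278] [-6.31752789e-04  6.86603579e-01  7.27024727e-01 -3.18936153e-03] [-0.05836888  0.56285586  0.42372902] 4.3 [-0.26735948  0.64189265 -0.5305326   1.59147161  0.36394275  1.0150515
 -0.84981785]
[244.  162.4] [236.4 210. ]
```

View pics/n1.png

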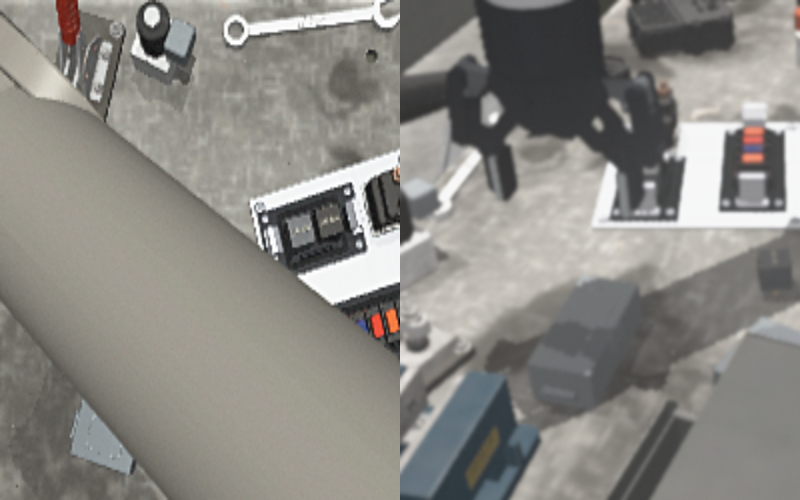

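The gripper hangs straight above the long cover in the side view, with its fingers on either side of it. The arm hides the cover in the top view. I go down around it.

arm_command(commands=[0.002, 0.002, 0.03, 0, 0, 0, 1, 0.002, 0.002, 0.06, 0, 0, 0, 1, 0.002, 0.002, 0.08, 0, 0, 0, 1, 0.002, 0.002, 0.095, 0, 0, 0, 1, 0.002, 0.002, 0.105, 0, 0, 0, 1, 0.002, 0.002, 0.115, 0, 0, 0, 1, 0.002, 0.002, 0.12, 0, 0, 0, 1, 0.002, 0.002, 0.12, 0, 0, 0, 1], force=60)

```text
t: 5.2
eef_pos: [0.5884, 0.3511, 0.0163]
tool_rot: [-0.0, 0.687, 0.727, -0.0]
contact_force: [0.6, -0.1, 0.2]
gripper_width: 0.998
grasp_force: 0.0
```

arm_command(commands=[-0.001, -0.001, 0.005, 0, 0, 0, 1, -0.001, -0.001, 0.007, 0, 0, 0, 0.6, -0.001, -0.001, 0.007, 0, 0, 0, 0.4, -0.001, -0.001, 0.007, 0, 0, 0, 0.3, -0.001, -0.001, 0.007, 0, 0, 0, 0.3, -0.001, -0.001, 0.007, 0, 0, 0, 0.3, -0.001, -0.001, 0.007, 0, 0, 0, 0.3, -0.001, -0.001, 0.007, 0, 0, 0, 0.3], force=60)

```text
t: 6.0
eef_pos: [0.5878, 0.3503, 0.0099]
tool_rot: [0.0, 0.687, 0.727, 0.0]
contact_force: [0.9, -0.6, 3.6]
gripper_width: 0.572
grasp_force: 63.0
```

arm_command(commands=[0, 0, -0.01, 0, 0, 0, 0.3, 0, 0, -0.03, 0, 0, 0, 0.3, 0, 0, -0.06, 0, 0, 0, 0.3, 0, 0, -0.1, 0, 0, 0, 0.3, 0, 0, -0.14, 0, 0, 0, 0.3, -0.04, -0.009, -0.15, 0, 0, 0, 0.3, -0.08, -0.018, -0.15, 0, 0, -2, 0.3, -0.12, -0.026, -0.15, 0, 0, -4, 0.3], force=70)

```text
t: 6.8
eef_pos: [0.5683, 0.2279, 0.1617]
tool_rot: [0.001, 0.66, 0.751, 0.001]
contact_force: [0.8, -0.1, -1.1]
gripper_width: 0.574
grasp_force: 72.5
```

arm_command(commands=[-0.04, -0.012, 0, 0, 0, -2, 0.3, -0.08, -0.024, 0, 0, 0, -4, 0.3, -0.12, -0.036, 0.01, 0, 0, -6, 0.3, -0.15, -0.045, 0.02, 0, 0, -8.7, 0.3, -0.166, -0.049, 0.035, 0, 0, -8.7, 0.3, -0.166, -0.049, 0.045, 0, 0, -8.7, 0.3, -0.166, -0.049, 0.05, 0, 0, -8.7, 0.3, -0.166, -0.049, 0.05, 0, 0, -8.7, 0.3])

```text
t: 7.6
eef_pos: [0.5408, 0.0598, 0.1096]
tool_rot: [-0.0, 0.601, 0.799, 0.0]
contact_force: [0.2, -0.5, -1.1]
gripper_width: 0.572
grasp_force: 72.5
```

```bash
python3 - <<'E'
from h import *
o=get_obs();print(o['eef_pos'],o['tool_rot'],o['contact_force'],o['t'],o['gripper_width'])
T=read_camera('top');S=read_camera('side')
a=cv2.resize(T['img'][90:290,280:480,::-1],None,fx=1.5,fy=2.5);b=cv2.resize(S['img'][80:230,200:400,::-1],None,fx=2.5,fy=500/150)
cv2.imwrite('pics/n2.png',np.hstack([a,b]))
E
```

```text
[0.54077165 0.05976433 0.10960529] [-3.08881449e-04  6.01158335e-01  7.99129803e-01  3.44119425e-04] [ 0.19579605 -0.45098979 -1.13785478] 7.6 0.5716226564675299
```

View pics/n2.png

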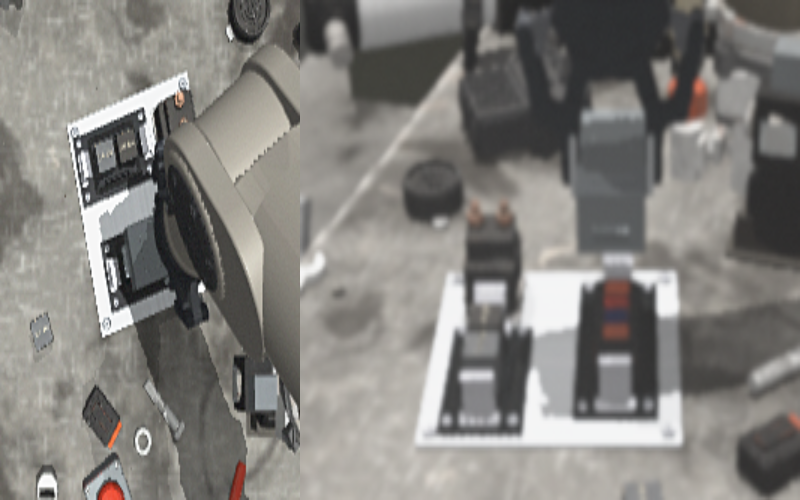

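The cover is held square above the carrier. Its near (+y) end shows in both views, at about (431–458,155) in the side image. I lower it to just above the catches for a close check.

arm_command(commands=[-0.001, 0, 0.02, 0, 0, 0, 0.3, -0.001, 0, 0.035, 0, 0, 0, 0.3, -0.001, 0, 0.043, 0, 0, 0, 0.3, -0.001, 0, 0.043, 0, 0, 0, 0.3])

```text
t: 8.1
eef_pos: [0.5402, 0.0573, 0.0653]
tool_rot: [-0.001, 0.602, 0.799, -0.001]
contact_force: [-0.1, 0.2, -0.4]
gripper_width: 0.575
grasp_force: 72.5
```

```bash
python3 - <<'E'
from h import *
o=get_obs();p=o['eef_pos'];print(p,o['contact_force'],o['t'])
T=read_camera('top');S=read_camera('side');np.savez('c.npz',T=T['img'],S=S['img'])
a=np.radians(105.96);ey=np.array([np.cos(a),np.sin(a),0]);ex=np.array([np.sin(a),-np.cos(a),0])
O=np.array(p)-[0,0,.0099]; seat=np.array([.5407,.0583,.009])
for n,c in(('T',T),('S',S)):
    print(n,'cover end top',[proj(c,O+ey*.053+ex*s*.025+[0,0,.038]) for s in(-1,1)],'bottom',[proj(c,O+ey*.053+ex*s*.025) for s in(-1,1)])
    print(n,'catch top',[proj(c,seat+ey*.064+ex*s*.012+[0,0,.033]) for s in(-1,1)],'base',[proj(c,seat+ey*.075+ex*s*.033) for s in(-1,1)])
A=cv2.resize(T['img'][150:220,325:390,::-1],None,fx=6,fy=8,interpolation=2)
B=cv2.resize(S['img'][125:215,410:480,::-1],None,fx=5.5,fy=560/90,interpolation=2)
cv2.imwrite('pics/n3.png',np.hstack([A,B]));print(A.shape,B.shape)
E
```

```text
[0.54022861 0.05728082 0.06534169] [-0.11543311  0.18327977 -0.40818298] 8.1
T cover end top [array([368.1, 207.6]), array([361.4, 183.9])] bottom [array([365.8, 208.4]), array([359.4, 185.7])]
T catch top [array([358. , 203.9]), array([355. , 193.2])] base [array([354.3, 215. ]), array([346.3, 186.7])]
S cover end top [array([338.9, 158.8]), array([311.6, 159. ])] bottom [array([338.9, 176.5]), array([312.2, 176.7])]
S catch top [array([331.6, 186.1]), array([318.7, 186.1])] base [array([342.8, 203.9]), array([307.9, 204. ])]
(560, 390, 3) (560, 385, 3)
```

View pics/n3.png

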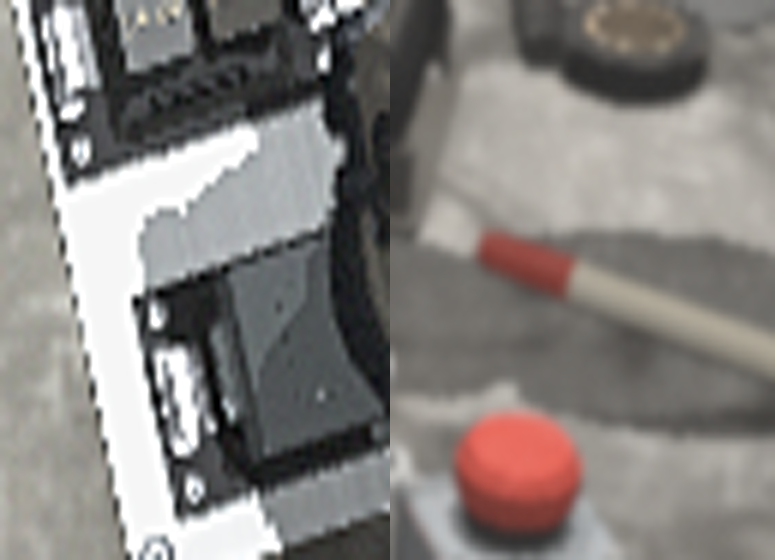

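Left crop: the cover's end edge runs from (362.5,183.8) to (368.7,207.5), and the carrier's end edge from (347.8,187.3) to (354.7,214.4). Both lie within 1 px of where I predicted them. The side crop was misplaced, so I crop that picture again.

```bash
python3 - <<'E'
from h import *
S=np.load('c.npz')['S']
cv2.imwrite('pics/n4.png',cv2.resize(S[140:215,290:365,::-1],None,fx=8,fy=8,interpolation=2))
E
```

```text
(no output)
```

View pics/n4.png

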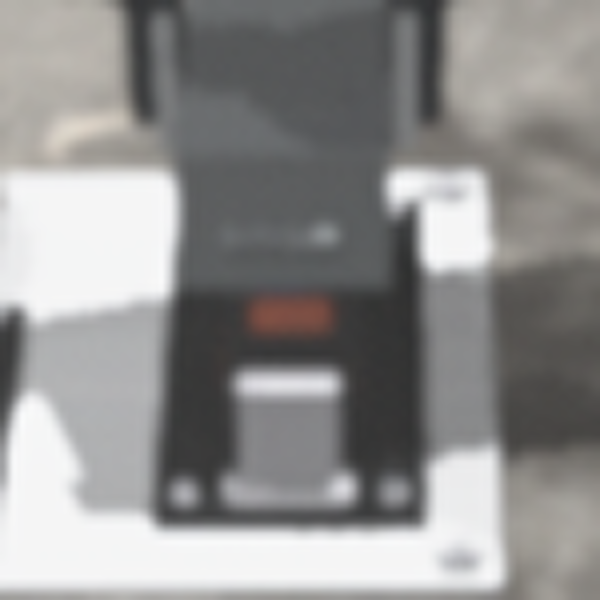

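Side crop: the cover's lower edge spans columns 312.3–338.5, as predicted. The catch (319.3–332.9) and the base (309.8–343.1) sit about 1 px right of prediction. I measure this to sub-pixel.

```bash
python3 - <<'E'
from h import *
d=np.load('c.npz');S=d['S'].mean(2);Ti=d['T'].mean(2)
def cross(r,c0,c1,th):
    v=S[r,c0:c1];k=[i for i in range(len(v)-1) if (v[i]-th)*(v[i+1]-th)<0]
    return [round(c0+i+(v[i]-th)/(v[i]-v[i+1]),2) for i in k]
print('predicted columns use pixel centres = integer')
for r in(164,167,170,173):print('cover',r,cross(r,305,347,(S[r,325]+S[r,306])/2))
for r in(190,193,196):print('catch',r,cross(r,313,339,(S[r,326]+S[r,316])/2))
for r in(194,196,198,200,202):print('base',r,cross(r,300,350,(S[r,313]+S[r,345])/2))
T,Sc=read_camera('top'),read_camera('side')
a=np.radians(105.96);ey=np.array([np.cos(a),np.sin(a),0]);ex=np.array([np.sin(a),-np.cos(a),0])
seat=np.array([.5407,.0583,.009])
print('panel side edges',[proj(Sc,np.array([.5888,.072,.004])+ey*.095+ex*s*.1) for s in(-1,1)])
for y in (.065,.075):print('base pred',y,[proj(Sc,seat+ey*y+ex*s*.033) for s in(-1,1)])
for r in(206,208,210):print('panel',r,cross(r,235,400,200), S[r,240:250:3])
# carrier rect in top: black region inside panel, left portion cols 340-362
for r in(194,198,202,206,210):
    v=Ti[r,335:362];print('T row',r,[round(335+i+(v[i]-130)/(v[i]-v[i+1]),2) for i in range(len(v)-1) if (v[i]-130)*(v[i+1]-130)<0])
for c in(349,351,353,355):
    v=Ti[178:225,c];print('T col',c,[round(178+i+(v[i]-130)/(v[i]-v[i+1]),2) for i in range(len(v)-1) if (v[i]-130)*(v[i+1]-130)<0])
E
```

```text
predicted columns use pixel centres = integer
cover 164 [np.float64(311.85), np.float64(337.93)]
cover 167 [np.float64(311.91), np.float64(342.02)]
cover 170 [np.float64(311.57), np.float64(342.11)]
cover 173 [np.float64(311.3), np.float64(342.83)]
catch 190 [np.float64(318.97), np.float64(332.03)]
catch 193 [np.float64(319.12), np.float64(332.07)]
catch 196 [np.float64(319.19), np.float64(332.03)]
base 194 [np.float64(309.74), np.float64(319.24), np.float64(332.01), np.float64(342.89)]
base 196 [np.float64(309.21), np.float64(319.65), np.float64(331.49), np.float64(343.09)]
base 198 [np.float64(308.32), np.float64(342.77)]
base 200 [np.float64(331.31), np.float64(333.19), np.float64(343.29)]
base 202 [np.float64(343.47)]
panel side edges [array([352.1, 212.2]), array([245.1, 212.5])]
base pred 0.065 [array([342.8, 200.9]), array([308.1, 201. ])]
base pred 0.075 [array([342.8, 203.9]), array([307.9, 204. ])]
panel 206 [np.float64(246.34), np.float64(254.41), np.float64(289.33), np.float64(325.58), np.float64(351.94)] [193.33333333 182.         188.66666667 245.33333333]
panel 208 [np
[... 792 characters left out ...]
51.65), np.float64(353.42), np.float64(356.65)]
T row 210 [np.float64(342.38), np.float64(343.16), np.float64(352.8), np.float64(355.34), np.float64(358.55)]
T col 349 [np.float64(185.4), np.float64(196.64)]
T col 351 [np.float64(185.27), np.float64(187.92), np.float64(190.66), np.float64(192.89), np.float64(198.19), np.float64(203.58), np.float64(218.97), np.float64(219.03), np.float64(223.67)]
T col 353 [np.float64(184.52), np.float64(193.09), np.float64(196.72), np.float64(202.41), np.float64(205.13), np.float64(210.41), np.float64(217.91), np.float64(219.81), np.float64(223.75)]
T col 355 [np.float64(184.31), np.float64(192.85), np.float64(206.62), np.float64(214.36), np.float64(222.72)]
```

arm_command(commands=[0.002, 0, 0.005, 0, 0, 0, 0.3, 0.002, 0, 0.01, 0, 0, 0, 0.3, 0.002, 0, 0.014, 0, 0, 0, 0.3, 0.002, 0, 0.018, 0, 0, 0, 0.3, 0.002, 0, 0.022, 0, 0, 0, 0.3, 0.002, 0, 0.026, 0, 0, 0, 0.3, 0.002, 0, 0.03, 0, 0, 0, 0.3, 0.002, 0, 0.03, 0, 0, 0, 0.3])

```text
t: 9.1
eef_pos: [0.5402, 0.0588, 0.0358]
tool_rot: [-0.0, 0.602, 0.798, -0.0]
contact_force: [-0.5, 0.1, -0.3]
gripper_width: 0.573
grasp_force: 72.5
```

arm_command(commands=[0, 0, 0.002, 0, 0, 0, 0.3, 0, 0, 0.004, 0, 0, 0, 0.3, 0, 0, 0.006, 0, 0, 0, 0.3, 0, 0, 0.007, 0, 0, 0, 0.3, 0, 0, 0.007, 0, 0, 0, 0.3])

```text
t: 9.6
eef_pos: [0.5407, 0.0596, 0.0296]
tool_rot: [-0.0, 0.602, 0.799, 0.0]
contact_force: [-0.3, 2.0, 0.5]
gripper_width: 0.577
grasp_force: 72.7
```

arm_command(commands=[0, 0, 0.001, 0, 0, 0, 0.3, 0, 0, 0.001, 0, 0, 0, 0.3])

```text
t: 9.8
eef_pos: [0.5408, 0.0595, 0.0287]
tool_rot: [0.0, 0.602, 0.799, 0.0]
contact_force: [-0.3, 2.3, 2.5]
gripper_width: 0.575
grasp_force: 72.8
```

arm_command(commands=[0, 0, 0.001, 0, 0, 0, 0.3, 0, 0, 0.001, 0, 0, 0, 0.3])

```text
t: 10.0
eef_pos: [0.5411, 0.0591, 0.0278]
tool_rot: [0.0, 0.602, 0.799, 0.0]
contact_force: [-0.4, 3.5, 3.6]
gripper_width: 0.577
grasp_force: 73.1
```

It rests on the catches at about the expected height. The sideways +y force means the -y catch is touching first, so I shift a little toward +y.

arm_command(commands=[0.0005, 0, 0, 0, 0, 0, 0.3, 0.001, 0, 0, 0, 0, 0, 0.3, 0.001, 0, 0, 0, 0, 0, 0.3])

```text
t: 10.3
eef_pos: [0.5409, 0.0596, 0.0278]
tool_rot: [0.001, 0.602, 0.798, 0.0]
contact_force: [0.7, 0.6, 5.7]
gripper_width: 0.576
grasp_force: 73.1
```

Balanced now: 5.7 N upward and almost no sideways force. I press straight down.

arm_command(commands=[0, 0, 0.001, 0, 0, 0, 0.3, 0, 0, 0.002, 0, 0, 0, 0.3, 0, 0, 0.002, 0, 0, 0, 0.3])

```text
t: 10.6
eef_pos: [0.5412, 0.0594, 0.0261]
tool_rot: [0.001, 0.602, 0.798, 0.0]
contact_force: [0.0, 0.4, 6.9]
gripper_width: 0.575
grasp_force: 73.6
```

arm_command(commands=[0, 0, 0.001, 0, 0, 0, 0.3, 0, 0, 0.001, 0, 0, 0, 0.3])

```text
t: 10.8
eef_pos: [0.5413, 0.0594, 0.0251]
tool_rot: [0.001, 0.602, 0.798, 0.0]
contact_force: [-0.9, 0.4, 8.1]
gripper_width: 0.573
grasp_force: 73.7
```

arm_command(commands=[0, 0, 0.001, 0, 0, 0, 0.3, 0, 0, 0.001, 0, 0, 0, 0.3])

```text
t: 11.0
eef_pos: [0.5409, 0.0592, 0.0236]
tool_rot: [0.001, 0.602, 0.798, 0.0]
contact_force: [1.7, 0.3, -6.7]
gripper_width: 0.576
grasp_force: 74.1
```

The force dropped at about 5 mm above the seat, so the catches snapped. I continue to the seat.

arm_command(commands=[0, 0, 0.001, 0, 0, 0, 0.3, 0, 0, 0.002, 0, 0, 0, 0.3, 0, 0, 0.003, 0, 0, 0, 0.3, 0, 0, 0.0035, 0, 0, 0, 0.3, 0, 0, 0.0035, 0, 0, 0, 0.3])

```text
t: 11.5
eef_pos: [0.54, 0.0597, 0.0197]
tool_rot: [-0.0, 0.602, 0.798, -0.0]
contact_force: [0.5, -0.5, -0.8]
gripper_width: 0.57
grasp_force: 74.8
```

arm_command(commands=[0, 0, 0.001, 0, 0, 0, 0.3, 0, 0, 0.001, 0, 0, 0, 0.3])

```text
t: 11.7
eef_pos: [0.5403, 0.0599, 0.0189]
tool_rot: [0.0, 0.602, 0.799, -0.0]
contact_force: [0.1, -0.0, -0.4]
gripper_width: 0.573
grasp_force: 75.3
```

arm_command(commands=[0, 0, 0.001, 0, 0, 0, 0.3, 0, 0, 0.001, 0, 0, 0, 0.3])

```text
t: 11.9
eef_pos: [0.5403, 0.0598, 0.0188]
tool_rot: [0.0, 0.602, 0.798, -0.0]
contact_force: [-3.4, -0.9, 9.9]
gripper_width: 0.577
grasp_force: 76.3
```

arm_command(commands=[0, 0, 0.001, 0, 0, 0, 0.3, 0, 0, 0.001, 0, 0, 0, 0.3])

```text
t: 12.1
eef_pos: [0.5404, 0.0598, 0.0188]
tool_rot: [0.001, 0.602, 0.798, -0.0]
contact_force: [-6.9, -2.2, 20.1]
gripper_width: 0.572
grasp_force: 77.6
```

It is home: z stopped at 0.0188 and the force rises stiffly. I ease back to about 11 N and check the picture.

arm_command(commands=[0, 0, -0.0008, 0, 0, 0, 0.3, 0, 0, -0.0008, 0, 0, 0, 0.3, 0, 0, -0.0008, 0, 0, 0, 0.3])

```text
t: 12.4
eef_pos: [0.5404, 0.0598, 0.0188]
tool_rot: [0.0, 0.602, 0.798, -0.0]
contact_force: [-3.8, -1.8, 11.0]
gripper_width: 0.573
grasp_force: 76.5
```

```bash
python3 - <<'E'
from h import *
S=read_camera('side');T=read_camera('top');o=get_obs();print(o['eef_pos'],o['contact_force'],o['t'],o['grasp_force'])
A=cv2.resize(T['img'][150:220,325:390,::-1],None,fx=6,fy=8,interpolation=2)
B=cv2.resize(S['img'][145:215,290:365,::-1],None,fx=5,fy=8,interpolation=2)
cv2.imwrite('pics/n5.png',np.hstack([A,B]))
E
```

```text
[0.54034973 0.05983958 0.01883023] [-3.72317734 -0.11947744 12.20234418] 12.5 76.500114351511
```

View pics/n5.png

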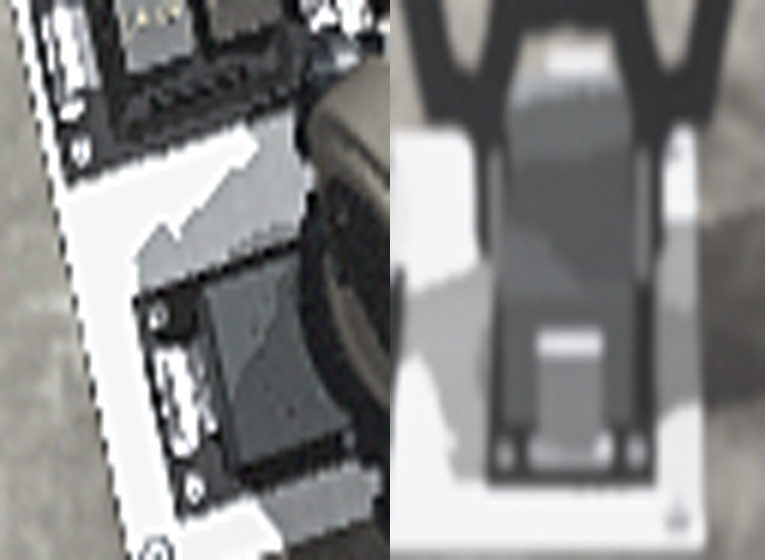

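The cover sits low on the carrier. The near catch at (570,340) stands upright in front of its end wall, and the far catch's tip shows at (578,60). The TCP height puts the lower edge at 8.9 mm (seat 9 mm), and the push is about 11 N.

```bash
python3 -c "
from station import *
print(hand_in())"
```

```text
the job is handed in; nothing more can be done
None
```

The long cover is on the fuse carrier, snapped past the catches and fully home. The arm still holds it with about 11 N of downward push, and I didn't touch the short cover; job handed in at about 12.5 s.

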